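# Pin the sliding tube stop to its hidden knuckle

### The job

Lock the tube stop on the packing bench: take the red-handled pin from the wooden rack, put its nose in the hole of the yellow bar, and work the bar along until you feel the pin find the hole of the steel knuckle hidden underneath. Press it gently fully home through both, its collar flat on the bar, without ever forcing it, and let go. Leave the blue spare pin in its place, and the tape roll, ink bottle and glue jar where they are.

Things in the scene. Friction and masses are not known exactly. Their poses are not given: they have to be found in the camera images.
- jig: Fixed tube stop on a plywood board (500 x 150 x 15 mm). Origin: on the bench below point knuckle_mid; x runs along the yellow bar towards the cardboard tube, z up. The bar slides along this x only. Guide cheeks beside the bar, 77 mm above the bench, lie from x = 80 to 130 mm.
- knuckle_mid (a point): Nominal middle of the lower knuckle's range: a dark steel block under the bar, 106 mm long, 78 mm wide, flat top (this point's height) 59 mm above the bench. Its vertical through hole, 14 mm across, 44 mm deep, lies at y = 0 but anywhere from 18 mm before to 18 mm beyond this point in the jig's x. Clamped, it does not move; the bar hides the hole: feel for it.
- link: Yellow bar (upper knuckle), 40 mm wide, 12 mm thick, underside 60 mm above the bench, axes as the jig. Origin: in its underside on its hole's axis. Slides along x with about 3 N of friction and stays where left. Its hole starts 30 to 40 mm on the -x side of knuckle_mid, so the bar must go 12 to 58 mm in +x (towards the tube); it can reach 22 mm beyond it. The knuckle's top is solid all the way there.
- plate_top (a point): Top edge of the bar's orange stop plate, 150 mm above the bench, 210 mm from the bar's hole in +x; it moves with the bar.
- eye (a point): Centre of the bar's hole in the bar's top face (72 mm above the bench). The hole is vertical, 13.5 mm across, through the 12 mm bar; z up, same axes as the bar.
- pin: Steel pin with a red round handle, upright in the rack, 70 to 130 g. Origin: centre of the tip, z up to the handle. Shank 12 mm across, 40 mm from tip to collar; its last 3 mm taper to 10 mm across at the tip. Collar 28 mm across, from 40 to 45 mm; handle 22 mm across, from 45 to 85 mm. In the rack the tip is 5 mm above the bench; home, it is 32 mm above it.
- pin_collar (a point): On the pin's axis in the underside of its collar, 40 mm from the tip.
- spare_pin: Spare pin with a blue handle of the same size, in the other hole of the rack (shank 28 mm): leave it.
- rack: Fixed wooden block 60 x 140 mm, 45 mm high, origin under its centre, with two vertical holes 15 mm across, 38 mm either side of the centre along its y. Each pin hangs in one of them with its collar on the rack's top; which is in which varies, and so does the side of the bench where the rack stands.
- tape_roll: Cardboard ring 90 mm across, 25 mm high, lying in a grey tray (130 x 140 mm, 35 mm high): leave it. Origin: centre of its underside.
- ink_bottle: Blue bottle 64 mm across, 150 mm tall: leave it. Origin: centre of its underside.
- glue_jar: White jar with a red cap, 70 mm across, 90 mm tall: leave it. Origin: centre of its underside.
Mind the look-alikes: they are no part of the job. There is more than one size of the pin; the one meant has the size given above.

How it is judged:
On the way, in this order (a step that is already met when the one before it is completed fails the run):
1. the pin's nose is in the bar's hole (z of pin in the frame of eye between -0.03 and -0.004 m and horizontal distance between pin and eye below 0.006 m).
2. the pin has passed through the bar into the lower knuckle (z of pin in the frame of eye below -0.022 m and horizontal distance between pin and eye below 0.006 m), for 0.1 s.
At the end, for the whole second after the job is handed in: The red pin stands upright (within 0.08 rad) through the bar and the lower knuckle, its collar within 3 mm of the bar's top and within 4 mm of the hole's centre, released, with pin and bar at rest (z of pin_collar in the frame of eye between -0.003 and 0.003 m and horizontal distance between pin_collar and eye below 0.004 m and angle between the z axis of pin and the z axis of eye, either way round below 0.08 rad and linear speed of each of pin, link below 0.01 m/s); the robot touches nothing.
It fails at once if the pin is forced: more than 40 N between it and the bar, the knuckle or the jig (contact force between pin and jig above 40 N).
It fails at once if the spare pin is lifted or knocked (moved more than 15 mm) (distance of spare_pin from where it was at the start of the episode above 0.015 m).
It fails at once if the tape roll, ink bottle or glue jar is moved by more than 30 mm (distance of any of tape_roll, ink_bottle, glue_jar from where it was at the start of the episode above 0.03 m).
It also fails if it takes over 69 s, if anything falls off the work surface, if the arm or the gripper's body presses on something with over 40 N, if the wrist force passes 120 N, or if a joint passes its speed limit or range.

### The arm

A 6-joint arm with a two-finger parallel gripper is mounted at the origin on the work surface. World frame = base frame: x ahead of the robot, y to its left, z up, the work surface at z = 0. Lengths are in m, angles in rad, forces in N, time in s.
With the tool pointing down it reaches from about 0.25 to 0.85 m from the base axis. Payload 12.5 kg.
Tool frame: the origin (TCP) lies midway between the tips of the shut fingers; the grasp point (between the pads) lies 19 mm behind it (env.grasp_offset is the z of the grasp point in the tool frame, in m); z points along the fingers, y is the line along which they close (so a half turn about z gives the same grasp; the last joint's range is limited). The gripper opens to 93 mm and grips with 3 to 60 N. Pads are 15 mm wide; open, the fingers measure 128 mm over their backs; the gripper's body (75 mm by 188 mm) begins 65 mm behind the grasp point.
Start: joints at [-1.387, 0.351, 1.652, -0, 1.139, -0.085], TCP at [0.146, -0.53, 0.219] pointing down, gripper open.
Joint ranges: [-2.75, 2.75], [-0.79, 2.1], [0.01, 2.65], [-1.57, 4.71], [0.07, 3.14], [-2.87, 2.87]. Speed limits (rad/s): [2.22, 2.22, 2.79, 3.14, 3.14, 3.14].

### API

Orientations are given as a 3x3 rotation matrix whose columns are the frame's x, y, z axes.
In Python, from workcell import env gives the robot as it stands.
- The arm moves only by the tool drive_tool, never from a script. Its argument "series" is one flat list of numbers, 7 for each row, row after row: the shift along the tool's x, y, z as a fraction of full scale, then the turn, a rotation vector about the tool's x, y, z as a fraction of full scale, then the closure, from -1 (fully open) to 1 (shut), so that 0 is half open. A call has exactly 8 rows; each row shifts and turns the commanded pose from where the row before left it, along the tool's axes as they then stand; what a row does not reach is not made up. Full scale, the value 1, is 30 mm for a shift and 0.12 rad for a turn. A row lasts 1/8 s, in which the tool goes at most 62.5 mm and 10.7 degrees, less where a joint would pass 70% of its speed; a pose out of reach is approached as far as the arm can. A call with a number of a shift or a turn outside -1 to 1 is refused whole. A call with a gripper value outside its range is refused whole. The fingers move at their own pace and stop on an object; "force" is the grip in N (left out, the last holds). Time passes only in rows, so rows that do not move let the fingers close, or fill a call up. It gives the time, the measured TCP pose, the force, the opening and the grip force at its end, in the units of the state.
- env.sense(): the state, without advancing time (a new reading comes with each control period).
- env.get_image(name): name is "side" or "top" or "wrist"; returns a dict with "img" (384x512x3 uint8, red, green, blue), "z_map" (384x512 float32, m along the optical axis (not along the pixel's ray), 0 where there is no reading), "camera_matrix" (3x3 intrinsics, pixels), "extrinsics" (4x4, takes a point from world to camera coordinates). Camera axes: x right, y down, z forward; pixel columns grow to the right and rows downward; lengths in m; the calibration is good to about 2 mm. A picture is of the moment at which its call begins.
- env.sign_off(): hands the job in; it is judged then, once.
The state is a dict: "t": time; "joint_positions": joint angles; "joint_velocities": joint speeds; "tau": joint torques, N m; "tcp_pos": TCP position; "orientation": TCP orientation; "ft_force": force on the tool from outside, world axes, zero at the start; "torque": the same for the moment, N m; "width": finger opening in m; "finger_force": force on a finger pad.
Only numpy, scipy, OpenCV 4.12 (cv2) and the standard library are available. Lean on these libraries where they do the work, as an engineer would, in place of code of your own. Each camera call takes 0.05 s, during which the arm holds its last target. There are 200 camera calls.

## Working session

There is one attempt and no reset: what is moved stays moved. The work goes in short steps, Python scripts to look and compute and a tool call to move; the robot and the scene stay as the last step left them, time stands still between calls to the robot, and variables do not carry over. Pictures are saved under pics/ and viewed, at most 10 in all, crops included, and the job is handed in when it is done.

Besides the shell and the picture viewer there is one more tool, called after "Request:" in YAML: its name, and indented under it one key for each argument. drive_tool: Moves the arm, as the interface text tells. Shift numbers are shares of 30 mm and turn numbers shares of 0.12 rad, none past 1 either way. Its arguments: {"type":"object","properties":{"series":{"type":"array"},"force":{"type":"number"}},"required":["series"]}

```bash
ls; mkdir -p pics; python3 - <<'E'
from workcell import env
import cv2,numpy as np
s=env.sense();print(s)
a=[]
for n in("top","side"):
    r=env.get_image(n);np.savez(f"{n}0.npz",**r);a.append(r["img"]);print(n,r["camera_matrix"].tolist(),np.round(r["extrinsics"],3).tolist())
    cv2.imwrite(f"pics/{n}0.png",cv2.resize(r["img"][...,::-1],(800,600)))
E
```

```text
pics
{'t': 0.0, 'joint_positions': array([-1.38660036e+00,  3.51218625e-01,  1.65241688e+00, -2.09016723e-05,
        1.13909445e+00, -8.45907674e-02]), 'joint_velocities': array([ 4.87384759e-04, -2.57221948e-04, -1.50305857e-04,  4.66368468e-04,
        3.51049263e-06, -1.46347382e-04]), 'tau': array([ 5.54588787e-04, -4.97325146e+01, -2.85245955e+01,  6.99323136e-02,
        2.57716456e-02, -7.13300983e-05]), 'tcp_pos': array([ 0.14602101, -0.52990936,  0.21811381]), 'orientation': array([[ 9.64091488e-01,  2.65570239e-01, -2.26966880e-04],
       [ 2.65570325e-01, -9.64090846e-01,  1.11458674e-03],
       [ 7.71843750e-05, -1.13483925e-03, -9.99999353e-01]]), 'ft_force': array([-0.83683442, -0.29556137,  0.45602339]), 'torque': array([ 0.02818205,  0.02449195, -0.01383151]), 'finger_force': 0.0, 'width': 0.0934142287644916}
top [[498.2079379526771, 0.0, 263.75465956417753], [0.0, 498.2079379526771, 185.94995121525196], [0.0, 0.0, 1.0]] [[-0.014, -1.0, -0.009, 0.004], [-0.987, 0.015, -0.159, 0.564], [0.159, 0.006, -0.987, 1.222], [0.0, 0.0, 0.0, 1.0]]
side [[415.24821916124785, 0.0, 253.9042908888553], [0.0, 415.24821916124785, 190.68952468440932], [0.0, 0.0, 1.0]] [[-0.898, -0.44, 0.01, 0.516], [-0.262, 0.515, -0.816, 0.267], [0.354, -0.736, -0.577, 0.964], [0.0, 0.0, 0.0, 1.0]]
```

View pics/top0.png

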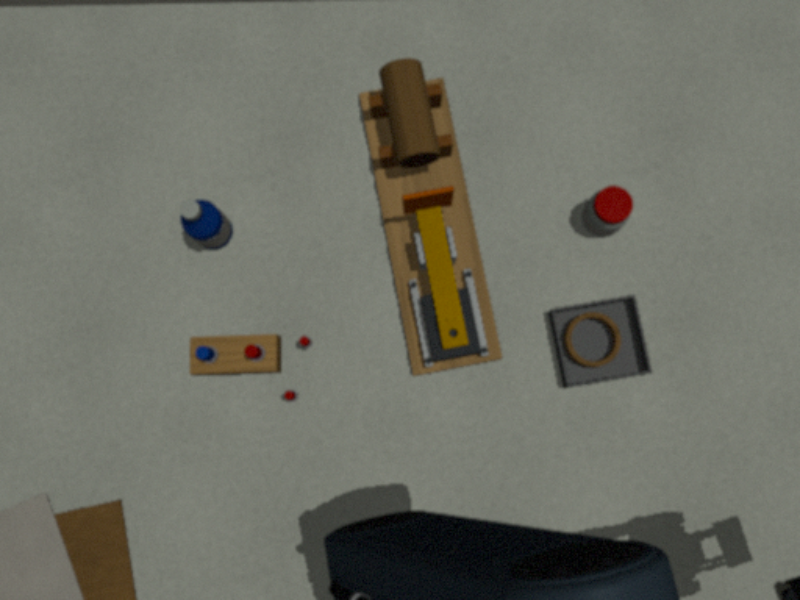

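View pics/side0.png

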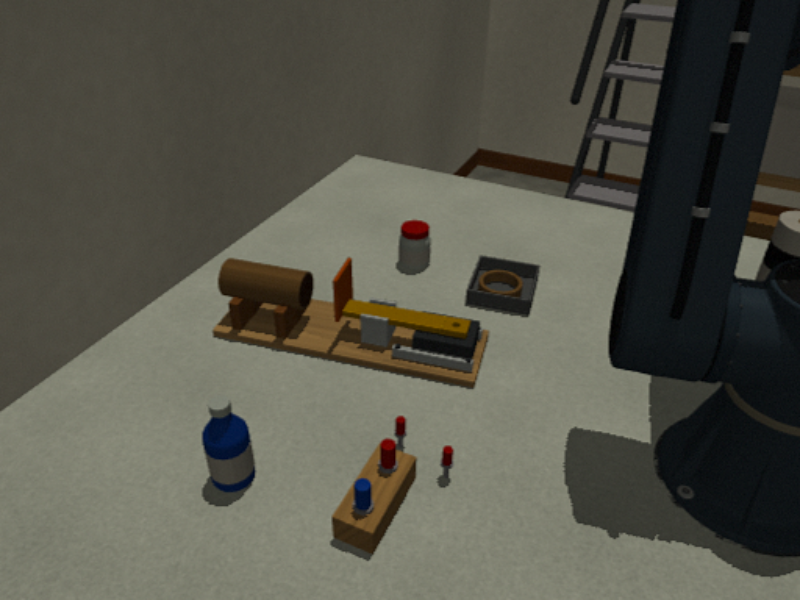

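The top view shows the rack with the blue pin (205,354) and the full-size red pin (253,352). Two smaller red look-alikes stand at (305,342) and (290,395). The bar's hole is at (453,332), and the bar runs up to the orange plate at (428,197).

```bash
cat > h.py <<'E'
import cv2,numpy as np
def ray(r,u,v,z):
    K,E=r["camera_matrix"],r["extrinsics"];R,t=E[:3,:3],E[:3,3]
    c=-R.T@t;d=R.T@np.linalg.solve(K,[u,v,1]);return (c+d*(z-c[2])/d[2])
def proj(r,p):
    K,E=r["camera_matrix"],r["extrinsics"];q=K@(E[:3,:3]@p+E[:3,3]);return q[:2]/q[2]
def blobs(m,amin=8):
    n,_,s,c=cv2.connectedComponentsWithStats(m.astype(np.uint8));return [(s[i],c[i]) for i in range(1,n) if s[i,4]>=amin]
def hsv(r):return cv2.cvtColor(r["img"],cv2.COLOR_RGB2HSV)
def red(r):
    h=hsv(r);return ((h[...,0]<5)|(h[...,0]>174))&(h[...,1]>170)&(h[...,2]>70)
def yellow(r):
    h=hsv(r);return (h[...,0]>19)&(h[...,0]<30)&(h[...,1]>190)&(h[...,2]>70)
E
python3 - <<'E'
from h import *
for n in("top","side"):
    r=dict(np.load(n+"0.npz"))
    for s,c in blobs(red(r)): print(n,"red",s,c.round(1),ray(r,*c,.075).round(4))
    y=yellow(r);B=max(blobs(y),key=lambda b:b[0][4]);print(n,"yel",B[0],B[1])
    cn,_=cv2.findContours(y.astype(np.uint8),cv2.RETR_CCOMP,cv2.CHAIN_APPROX_NONE)
    c=max(cn,key=cv2.contourArea);q=cv2.boxPoints(cv2.minAreaRect(c));P=np.array([ray(r,*p,.072) for p in q]);print(P.round(4).tolist())
    for k in cn:
        if k is not c and len(k)>3: m=k[:,0].mean(0);print("sub",len(k),m,ray(r,*m,.072).round(4))
E
```

```text
top red [381 120  23  23 410] [392.1 130.6] [ 0.696  -0.3299  0.075 ]
top red [192 216   6   5  19] [194.4 218.1] [0.482  0.1674 0.075 ]
top red [157 221   8   8  50] [160.7 224.6] [0.4672 0.2503 0.075 ]
top red [182 251   6   5  22] [184.9 252.6] [0.3981 0.19   0.075 ]
top yel [ 266  132   34   91 1437] [282.3493389 177.0598469]
[[0.6922, -0.0091, 0.072], [0.7002, -0.0519, 0.072], [0.474, -0.0907, 0.072], [0.4664, -0.0492, 0.072]]
sub 16 [289.5625 212.625 ] [ 0.4924 -0.067   0.072 ]
side red [257 141  17   9 117] [265.2 145. ] [ 0.703  -0.3477  0.075 ]
side red [254 267   5   4  18] [256.  268.3] [0.4781 0.1881 0.075 ]
side red [244 281   9   7  52] [248.  284.1] [0.4731 0.2388 0.075 ]
side red [284 286   6   4  19] [286.4 287.5] [0.3939 0.21   0.075 ]
side yel [219 192  82  22 657] [260.72754947 202.08980213]
[[0.69, -0.0077, 0.072], [0.7077, -0.0474, 0.072], [0.4749, -0.0887, 0.072], [0.4645, -0.0494, 0.072]]
sub 12 [291.5 207.5] [ 0.4922 -0.0651  0.072 ]
```

Request:
drive_tool:
  series: [0,0,0,0,0,-1,-1,0,0,0,0,0,-1,-1,0,0,0,0,0,-1,-1,0,0,0,0,0,-1,-1,0,0,0,0,0,-1,-1,0,0,0,0,0,-1,-1,0,0,0,0,0,-1,-1,0,0,0,0,0,-1,-1]
  force: 30

```text
t: 1.1
tcp_pos: [0.146, -0.53, 0.2183]
orientation: [[0.332, 0.943, -0.0], [0.943, -0.332, 0.001], [0.001, -0.0, -1.0]]
ft_force: [-0.1, -0.8, 0.1]
width: 0.093
finger_force: 0.0
```

Request:
drive_tool:
  series: [0,0,0,0,0,-1,-1,0,0,0,0,0,-1,-1,0,0,0,0,0,-1,-1,0,0,0,0,0,-1,-1,0,0,0,0,0,-0.3,-1,0.5,0.3,0,0,0,0,-1,0.96,0.61,0,0,0,0,-1,0.96,0.61,0,0,0,0,-1]

```text
t: 2.1
tcp_pos: [0.1789, -0.4489, 0.2184]
orientation: [[-0.171, 0.985, -0.0], [0.985, 0.171, 0.001], [0.001, 0.0, -1.0]]
ft_force: [0.7, -0.5, 0.3]
width: 0.0927
finger_force: 0.0
```

Request:
drive_tool:
  series: [0.96,0.61,0,0,0,0,-1,0.96,0.61,0,0,0,0,-1,0.96,0.61,0,0,0,0,-1,0.96,0.61,0,0,0,0,-1,0.96,0.61,0,0,0,0,-1,0.96,0.61,0,0,0,0,-1,0.96,0.61,0,0,0,0,-1,0.96,0.61,0,0,0,0,-1]

```text
t: 3.1
tcp_pos: [0.2826, -0.1966, 0.2185]
orientation: [[-0.171, 0.985, 0.0], [0.985, 0.171, 0.0], [-0.0, 0.0, -1.0]]
ft_force: [-0.4, -1.0, 0.2]
width: 0.093
finger_force: 0.0
```

Request:
drive_tool:
  series: [0.96,0.61,0,0,0,0,-1,0.96,0.61,0,0,0,0,-1,0.96,0.61,0,0,0,0,-1,0.96,0.61,0,0,0,0,-1,0.96,0.61,0,0,0,0,-1,0.96,0.61,0,0,0,0,-1,0.96,0.61,0,0,0,0,-1,0.96,0.61,0,0,0,0,-1]

```text
t: 4.1
tcp_pos: [0.3864, 0.0553, 0.2186]
orientation: [[-0.171, 0.985, 0.0], [0.985, 0.171, 0.0], [0.0, 0.0, -1.0]]
ft_force: [1.3, 0.1, 0.1]
width: 0.0929
finger_force: 0.0
```

Request:
drive_tool:
  series: [0.96,0.63,0,0,0,0,-1,0.96,0.63,0,0,0,0,-1,0.96,0.63,0,0,0,0,-1,0.96,0.63,0,0,0,0,-1,0.96,0.63,0,0,0,0,-1,0.96,0.63,0,0,0,0,-1,0,0,0,0,0,0,-1,0,0,0,0,0,0,-1]

```text
t: 5.1
tcp_pos: [0.4678, 0.2432, 0.2185]
orientation: [[-0.173, 0.985, -0.001], [0.985, 0.173, -0.0], [-0.0, -0.001, -1.0]]
ft_force: [0.4, 0.1, -0.0]
width: 0.0927
finger_force: 0.0
```

```bash
python3 - <<'E'
from workcell import env
from h import *
print(env.sense()["tcp_pos"])
a=[]
for n in("wrist","top","side"):
    r=env.get_image(n);np.savez(n+"1.npz",**r)
    for s,c in blobs(red(r),25): print(n,s,c.round(1),ray(r,*c,.09).round(4),ray(r,*c,.075).round(4))
    if n=="wrist":cv2.imwrite("pics/w1.png",r["img"][...,::-1])
E
```

```text
[0.46782228 0.24317492 0.21845974]
wrist [246 169  22  23 402] [256.2 179.8] [0.4682 0.2522 0.09  ] [0.4687 0.2493 0.075 ]
wrist [177 207  14  14 137] [182.9 213.9] [0.4064 0.2084 0.09  ] [0.4038 0.2032 0.075 ]
wrist [255 241  11  13 123] [260.2 247.2] [0.4833 0.1881 0.09  ] [0.4847 0.1819 0.075 ]
top [380 120  24  23 417] [392.  130.7] [ 0.6916 -0.3256  0.09  ] [ 0.6957 -0.3295  0.075 ]
side [244 281   9   8  56] [248.  284.4] [0.4667 0.2515 0.09  ] [0.4728 0.2394 0.075 ]
```

View pics/w1.png

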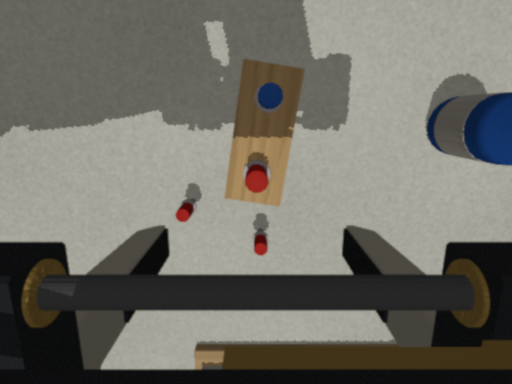

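The wrist view shows the red pin top at (256,180), with its handle side partly visible. The blue pin is at (270,96), and the look-alikes are at (183,214) and (260,247). I'll use the depth maps to locate the pin's axis.

```bash
python3 - <<'E'
from h import *
for n in("wrist1","top0","side1"):
    r=dict(np.load(n+".npz"));h=hsv(r);E=r["extrinsics"]
    m=((h[...,0]<8)|(h[...,0]>172))&(h[...,1]>120)
    v,u=np.nonzero(m&(r["z_map"]>0));d=r["z_map"][v,u]
    P=((np.linalg.inv(r["camera_matrix"])@np.c_[u,v,np.ones(len(u))].T*d).T-E[:3,3])@E[:3,:3]
    k=np.linalg.norm(P[:,:2]-[.468,.247],axis=1)<.03;P=P[k]
    q=P[P[:,2]>.085]
    print(n,len(P),P.mean(0).round(4),len(q),q.mean(0).round(4),np.median(q,0).round(4),q.min(0).round(4),q.max(0).round(4))
r=dict(np.load("wrist1.npz"));print(r["extrinsics"].round(3).tolist())
E
```

```text
wrist1 489 [0.4681 0.2534 0.0881] 415 [0.4684 0.2521 0.0908] [0.4683 0.2522 0.0909] [0.458  0.2414 0.0855] [0.4785 0.2621 0.0928]
top0 69 [0.4658 0.2467 0.0844] 50 [0.4669 0.2476 0.09  ] [0.4673 0.2481 0.09  ] [0.4576 0.238  0.085 ] [0.4751 0.2566 0.0947]
side1 161 [0.4648 0.2556 0.0792] 68 [0.4667 0.2528 0.0942] [0.4668 0.2528 0.0898] [0.4576 0.2419 0.0852] [0.4782 0.2767 0.4018]
[[0.985, 0.173, -0.001, -0.504], [0.168, -0.956, 0.242, 0.126], [0.041, -0.239, -0.97, 0.429], [0.0, 0.0, 0.0, 1.0]]
```

Request:
drive_tool:
  series: [0.26,0.05,1,0,0,0,-1,0,0,1,0,0,0,-1,0,0,1,0,0,0,-1,0,0,1,0,0,0,-1,0,0,0.9,0,0,0,-1,0,0,0.43,0,0,0,-1,0,0,0,0,0,0,1,0,0,0,0,0,0,1]
  force: 35

```text
t: 6.25
tcp_pos: [0.4695, 0.2516, 0.0598]
orientation: [[-0.173, 0.985, 0.001], [0.985, 0.173, 0.001], [0.0, 0.001, -1.0]]
ft_force: [0.1, 0.5, -0.8]
width: 0.0774
finger_force: 0.0
```

Request:
drive_tool:
  series: [0,0,0,0,0,0,1,0,0,0,0,0,0,1,0,0,0,0,0,0,1,0,0,0,0,0,0,1,0,0,0,0,0,0,1,0,0,0,0,0,0,1,0,0,0,0,0,0,1,0,0,0,0,0,0,1]

```text
t: 7.25
tcp_pos: [0.4688, 0.2514, 0.0587]
orientation: [[-0.173, 0.985, -0.0], [0.985, 0.173, -0.0], [-0.0, -0.0, -1.0]]
ft_force: [-2.0, -1.5, 0.3]
width: 0.0213
finger_force: 35.0
```

Request:
drive_tool:
  series: [0,0,-0.7,0,0,0,1,0,0,-1,0,0,0,1,0,0,-1,0,0,0,1,0,0,-1,0,0,0,1,0,0,-0.97,0,0,0,1,-0.96,-0.1,0,0,0,0,1,-0.96,-0.1,0,0,0,0,1,-0.96,-0.1,0,0,0,0,1]

```text
t: 8.25
tcp_pos: [0.475, 0.164, 0.1988]
orientation: [[-0.173, 0.985, 0.0], [0.985, 0.173, 0.0], [-0.0, 0.0, -1.0]]
ft_force: [0.6, -0.3, -1.0]
width: 0.0216
finger_force: 35.0
```

Request:
drive_tool:
  series: [-1,-0.1,0,0,0,0,1,-1,-0.1,0,0,0,0,1,-1,-0.1,0,0,0,0,1,-1,-0.1,0,0,0,0,1,-1,-0.1,0,0,0,0,1,-1,-0.1,0,0,0,0,1,-1,-0.1,0,0,0,0,1,-0.68,-0.06,0,0,0,0,1]

```text
t: 9.25
tcp_pos: [0.4924, -0.0673, 0.1987]
orientation: [[-0.172, 0.985, 0.0], [0.985, 0.172, -0.0], [-0.0, 0.0, -1.0]]
ft_force: [-0.0, -0.0, -1.1]
width: 0.0214
finger_force: 35.0
```

```bash
python3 - <<'E'
from workcell import env
from h import *
s=env.sense();print(s["tcp_pos"],s["width"])
I=[]
for n in("wrist","side","top"):
    r=env.get_image(n);np.savez(n+"2.npz",**r)
    print(n,"eye",proj(r,np.array([.4923,-.066,.072])).round(1),"tip",proj(r,s["tcp_pos"]-[0,0,.0537]).round(1))
    if n=="top":continue
    u,v=map(int,proj(r,np.array([.4923,-.066,.1])));u=max(70,min(u,442));v=max(70,min(v,314));print(u-70,v-70)
    I.append(r["img"] if n=="wrist" else cv2.resize(r["img"][v-70:v+70,u-70:u+70],(384,384),interpolation=2))
I=np.hstack(I);cv2.imwrite("pics/c2.png",cv2.resize(I,None,fx=.89,fy=.89)[...,::-1])
E
```

```text
[ 0.49244395 -0.06730301  0.19873021] 0.021350487048711994
wrist eye [254.1 188.4] tip [253.6 213.3]
183 125
side eye [291.6 207.3] tip [293.4 185.3]
222 129
top eye [289.2 212.7] tip [291.  209.3]
```

View pics/c2.png

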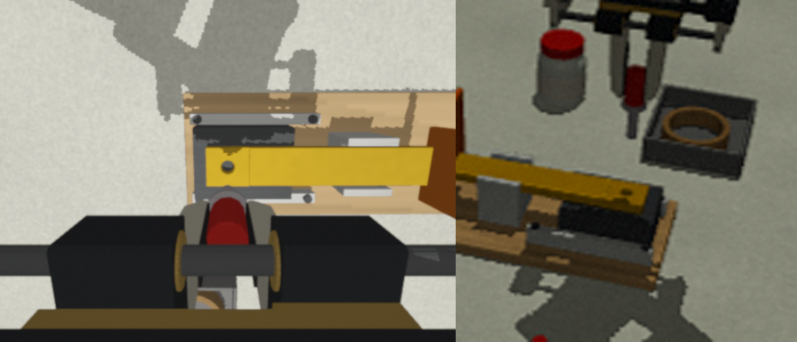

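Left (wrist view): the hole is at about (256,187) in full pixels and the pin's collar at about (256,219). Right (side view): the pin hangs straight, with its tip at about (294,185), as predicted. Next I'll refine the hole's position.

```bash
cat >> h.py <<'E'
def hole(r,p,z=.072,rad=9):
    # dark spot near the predicted pixel, inside yellow: weighted centroid
    u,v=proj(r,p);u0,v0=int(round(u)),int(round(v))
    g=r["img"][v0-rad:v0+rad+1,u0-rad:u0+rad+1].astype(float)
    w=np.clip(g[...,0]*-1+np.percentile(g[...,0],60)-25,0,None)
    vv,uu=np.mgrid[v0-rad:v0+rad+1,u0-rad:u0+rad+1]
    c=((uu*w).sum()/w.sum(),(vv*w).sum()/w.sum());return np.array(c),ray(r,*c,z)
E
python3 - <<'E'
from h import *
p=np.array([.4923,-.066,.072])
for n,rad in(("wrist2",10),("top0",4),("side0",5)):
    r=dict(np.load(n+".npz"));c,P=hole(r,p,rad=rad);print(n,c.round(2),P.round(4))
    u,v=c.astype(int)
    if n=="wrist2":
        print(r["img"][v-9:v+10,u-9:u+10,0])
        u,v=256,219
        print(r["img"][v-12:v+6,u-26:u+27:2].sum(2)//3)
        print((r["z_map"][v-12:v+6:2,u-20:u+21:4]).round(3))
E
```

```text
wrist2 [255.4  187.55] [ 0.4934 -0.065   0.072 ]
[[210 211 210 211 211 211 211 211 209 209 210 210 211 212 211 211 210 211
  210]
 [210 211 211 211 211 210 208 204 199 196 199 203 205 208 210 211 211 211
  211]
 [211 211 211 210 207 202 191 179 167 159 163 172 181 190 200 207 210 211
  210]
 [210 211 210 205 193 176 154 133 121 115 117 125 135 152 175 195 206 210
  210]
 [211 210 206 193 166 137 114 101  96  95  96  97 101 113 138 172 195 206
  209]
 [211 208 197 173 135 107  96  93  92  92  92  93  93  95 109 142 177 197
  208]
 [211 205 184 151 112  96  94  94  94  94  95  95  94  94  97 116 154 185
  204]
 [210 200 171 123  91  94  97  96  96  97  97  96  97  95  90  90 128 173
  198]
 [209 196 158 104  84  88  90  92  96  96  96  96  96  95  86  73 107 160
  194]
 [208 192 153 100  70  66  68  76  86  90  90  89  90  90  84  74 104 156
  192]
 [208 190 154 104  66  54  53  58  64  66  67  66  69  72  78  78 110 156
  192]
 [209 195 161 116  78  60  52  52  52  52  52  52  54  59  72  86 122 164
  195]
 [211 201 171 129  97  76  62  54  51  51  51  53  57  66  83 107 141 177
  201
[... 2540 characters left out ...]
303 0.306 0.305 0.304 0.305 0.304 0.304 0.304 0.304]
 [0.318 0.318 0.317 0.318 0.222 0.221 0.224 0.318 0.319 0.319 0.317]
 [0.319 0.319 0.318 0.32  0.218 0.217 0.22  0.32  0.318 0.32  0.319]
 [0.318 0.319 0.319 0.187 0.184 0.185 0.186 0.187 0.32  0.32  0.32 ]
 [0.32  0.32  0.187 0.183 0.182 0.183 0.183 0.184 0.19  0.32  0.319]
 [0.32  0.188 0.183 0.183 0.184 0.184 0.184 0.183 0.184 0.32  0.32 ]
 [0.32  0.185 0.183 0.184 0.184 0.183 0.183 0.183 0.184 0.186 0.321]
 [0.189 0.183 0.183 0.185 0.183 0.18  0.183 0.183 0.184 0.184 0.321]
 [0.184 0.184 0.183 0.18  0.179 0.178 0.18  0.182 0.184 0.182 0.187]]
top0 [289.82 212.64] [ 0.4924 -0.0676  0.072 ]
side0 [290.59 208.71] [ 0.4924 -0.0589  0.072 ]
```

Request:
drive_tool:
  series: [0.07,0.02,0.5,0,0,0,1,0,0,0.5,0,0,0,1,0,0,0.2,0,0,0,1,0,0,0,0,0,0,1,0,0,0,0,0,0,1,0,0,0,0,0,0,1,0,0,0,0,0,0,1,0,0,0,0,0,0,1]

```text
t: 10.4
tcp_pos: [0.4927, -0.0639, 0.163]
orientation: [[-0.173, 0.985, 0.0], [0.985, 0.173, -0.0], [-0.0, 0.0, -1.0]]
ft_force: [-0.3, -0.8, -0.5]
width: 0.0212
finger_force: 35.0
```

```bash
python3 - <<'E'
from workcell import env
from h import *
s=env.sense();T=s["tcp_pos"];print(T)
I=[]
for n,k in(("wrist",40),("side",40)):
    r=env.get_image(n);np.savez(n+"3.npz",**r)
    e=proj(r,np.array([.493,-.066,.072]));t=proj(r,T-[0,0,.0537]);print(n,"eye",e.round(1),"tip",t.round(1))
    u,v=((e+t)/2).astype(int);print(u-k,v-k)
    I.append(cv2.resize(r["img"][v-k:v+k,u-k:u+k],(400,400),interpolation=cv2.INTER_CUBIC))
cv2.imwrite("pics/c3.png",np.hstack(I)[...,::-1])
E
```

```text
[ 0.49272505 -0.06391253  0.16295106]
wrist eye [253.7 202.3] tip [253.5 213.3]
213 167
side eye [291.3 207.3] tip [292.  196.8]
251 162
```

View pics/c3.png

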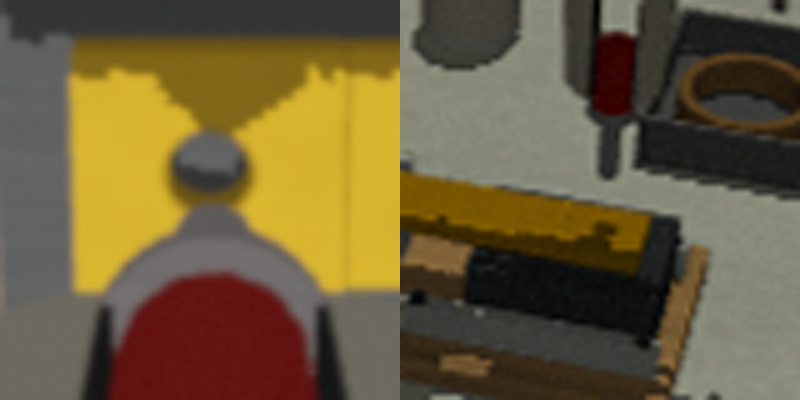

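The hole is at (255,201) and the visible far edge of the tip at (255,208) in wrist pixels, so they line up sideways. The side view agrees to within about a pixel: hole at (292,208), tip at (292,197). I'll descend with a small correction.

Request:
drive_tool:
  series: [0.02,-0.01,0.3,0,0,0,1,0,0,0.4,0,0,0,1,0,0,0.3,0,0,0,1,0,0,0.15,0,0,0,1,0,0,0.05,0,0,0,1,0,0,0.05,0,0,0,1,0,0,0,0,0,0,1,0,0,0,0,0,0,1]

```text
t: 11.5
tcp_pos: [0.4924, -0.0634, 0.1255]
orientation: [[-0.173, 0.985, 0.0], [0.985, 0.173, -0.0], [-0.0, 0.0, -1.0]]
ft_force: [-0.3, -1.0, -1.1]
width: 0.0214
finger_force: 35.0
```

Request:
drive_tool:
  series: [0,0,0.02,0,0,0,1,0,0,0.02,0,0,0,1,0,0,0.02,0,0,0,1,0,0,0,0,0,0,1,0,0,0,0,0,0,1,0,0,0,0,0,0,1,0,0,0,0,0,0,1,0,0,0,0,0,0,1]

```text
t: 12.5
tcp_pos: [0.4923, -0.0633, 0.1235]
orientation: [[-0.173, 0.985, 0.0], [0.985, 0.173, 0.0], [0.0, 0.0, -1.0]]
ft_force: [-0.3, -1.8, -2.1]
width: 0.0211
finger_force: 35.0
```

Request:
drive_tool:
  series: [0,0,0.02,0,0,0,1,0,0,0.02,0,0,0,1,0,0,0.02,0,0,0,1,0,0,0.02,0,0,0,1,0,0,0,0,0,0,1,0,0,0,0,0,0,1,0,0,0,0,0,0,1,0,0,0,0,0,0,1]

```text
t: 13.5
tcp_pos: [0.4923, -0.0634, 0.1211]
orientation: [[-0.173, 0.985, -0.0], [0.985, 0.173, -0.0], [-0.0, -0.0, -1.0]]
ft_force: [0.6, -1.3, -1.2]
width: 0.0212
finger_force: 35.0
```

The nose is in the hole with no force.

Request:
drive_tool:
  series: [0,0,0.04,0,0,0,1,0,0,0.04,0,0,0,1,0,0,0.04,0,0,0,1,0,0,0.04,0,0,0,1,0,0,0,0,0,0,1,0,0,0,0,0,0,1,0,0,0,0,0,0,1,0,0,0,0,0,0,1]

```text
t: 14.5
tcp_pos: [0.4922, -0.0633, 0.1163]
orientation: [[-0.173, 0.985, -0.0], [0.985, 0.173, 0.0], [0.0, -0.0, -1.0]]
ft_force: [0.2, -0.7, -2.5]
width: 0.0215
finger_force: 35.0
```

Request:
drive_tool:
  series: [0,0,0.03,0,0,0,1,0,0,0.03,0,0,0,1,0,0,0.02,0,0,0,1,0,0,0,0,0,0,1,0,0,0,0,0,0,1,0,0,0,0,0,0,1,0,0,0,0,0,0,1,0,0,0,0,0,0,1]

```text
t: 15.5
tcp_pos: [0.4923, -0.0633, 0.1139]
orientation: [[-0.173, 0.985, -0.0], [0.985, 0.173, 0.0], [0.0, -0.0, -1.0]]
ft_force: [0.6, -1.4, -1.8]
width: 0.0216
finger_force: 35.0
```

Request:
drive_tool:
  series: [0,0,0.02,0,0,0,1,0,0,0.02,0,0,0,1,0,0,0,0,0,0,1,0,0,0,0,0,0,1,0,0,0,0,0,0,1,0,0,0,0,0,0,1,0,0,0,0,0,0,1,0,0,0,0,0,0,1]

```text
t: 16.5
tcp_pos: [0.4923, -0.0633, 0.1127]
orientation: [[-0.173, 0.985, -0.0], [0.985, 0.173, 0.0], [0.0, -0.0, -1.0]]
ft_force: [0.4, -1.7, -1.1]
width: 0.0216
finger_force: 35.0
```

Request:
drive_tool:
  series: [0,0,0.02,0,0,0,1,0,0,0,0,0,0,1,0,0,0,0,0,0,1,0,0,0,0,0,0,1,0,0,0,0,0,0,1,0,0,0,0,0,0,1,0,0,0,0,0,0,1,0,0,0,0,0,0,1]

```text
t: 17.5
tcp_pos: [0.4924, -0.0634, 0.1126]
orientation: [[-0.173, 0.985, 0.0], [0.985, 0.173, -0.0], [-0.0, 0.0, -1.0]]
ft_force: [-1.9, -1.3, 5.3]
width: 0.0213
finger_force: 35.0
```

Contact with the knuckle shows at about 6 N. I'll slide along +x.

Request:
drive_tool:
  series: [0,0.04,0,0,0,0,1,0,0.04,0,0,0,0,1,0,0.04,0,0,0,0,1,0,0.04,0,0,0,0,1,0,0.04,0,0,0,0,1,0,0.04,0,0,0,0,1,0,0.04,0,0,0,0,1,0,0.02,0,0,0,0,1]

```text
t: 18.5
tcp_pos: [0.4981, -0.062, 0.1125]
orientation: [[-0.174, 0.985, -0.008], [0.985, 0.174, -0.0], [0.001, -0.008, -1.0]]
ft_force: [-19.1, -5.7, 21.5]
width: 0.0217
finger_force: 35.5
```

Request:
drive_tool:
  series: [0,0.015,0,0,0,0,1,0,0.015,0,0,0,0,1,0,0.015,0,0,0,0,1,0,0.015,0,0,0,0,1,0,0.015,0,0,0,0,1,0,0.015,0,0,0,0,1,0,0.01,0,0,0,0,1,0,0,0,0,0,0,1]

```text
t: 19.5
tcp_pos: [0.5012, -0.0614, 0.1123]
orientation: [[-0.174, 0.985, -0.007], [0.985, 0.174, -0.0], [0.001, -0.007, -1.0]]
ft_force: [-16.8, -4.8, 18.0]
width: 0.0217
finger_force: 35.4
```

Request:
drive_tool:
  series: [0,0,-0.02,0,0,0,1,0,0.015,0,0,0,0,1,0,0.015,0,0,0,0,1,0,0.015,0,0,0,0,1,0,0.015,0,0,0,0,1,0,0.015,0,0,0,0,1,0,0.015,0,0,0,0,1,0,0,0,0,0,0,1]

```text
t: 20.5
tcp_pos: [0.5053, -0.0609, 0.1125]
orientation: [[-0.173, 0.985, -0.004], [0.985, 0.173, -0.0], [0.001, -0.004, -1.0]]
ft_force: [-6.7, -2.7, 4.0]
width: 0.0217
finger_force: 35.0
```

Request:
drive_tool:
  series: [0,0.015,0,0,0,0,1,0,0.015,0,0,0,0,1,0,0.015,0,0,0,0,1,0,0.015,0,0,0,0,1,0,0.015,0,0,0,0,1,0,0.015,0,0,0,0,1,0,0.01,0,0,0,0,1,0,0,0,0,0,0,1]

```text
t: 21.5
tcp_pos: [0.5082, -0.0605, 0.1125]
orientation: [[-0.173, 0.985, -0.004], [0.985, 0.173, -0.0], [0.0, -0.004, -1.0]]
ft_force: [-6.4, -4.0, 4.7]
width: 0.0213
finger_force: 35.0
```

Request:
drive_tool:
  series: [0,0.015,0,0,0,0,1,0,0.015,0,0,0,0,1,0,0.015,0,0,0,0,1,0,0.015,0,0,0,0,1,0,0.015,0,0,0,0,1,0,0.015,0,0,0,0,1,0,0.01,0,0,0,0,1,0,0,0,0,0,0,1]

```text
t: 22.5
tcp_pos: [0.5114, -0.0599, 0.1125]
orientation: [[-0.173, 0.985, -0.003], [0.985, 0.173, -0.0], [0.0, -0.003, -1.0]]
ft_force: [-5.4, -4.2, 3.0]
width: 0.0215
finger_force: 35.0
```

Request:
drive_tool:
  series: [0,0.015,0.005,0,0,0,1,0,0.015,0,0,0,0,1,0,0.015,0,0,0,0,1,0,0.015,0,0,0,0,1,0,0.015,0,0,0,0,1,0,0.015,0,0,0,0,1,0,0.01,0,0,0,0,1,0,0,0,0,0,0,1]

```text
t: 23.5
tcp_pos: [0.5146, -0.0594, 0.1125]
orientation: [[-0.173, 0.985, -0.003], [0.985, 0.173, -0.0], [0.0, -0.003, -1.0]]
ft_force: [-4.8, -2.4, 3.7]
width: 0.0216
finger_force: 35.0
```

Request:
drive_tool:
  series: [0,0.015,0,0,0,0,1,0,0.015,0,0,0,0,1,0,0.015,0,0,0,0,1,0,0.015,0,0,0,0,1,0,0.015,0,0,0,0,1,0,0.015,0,0,0,0,1,0,0.01,0,0,0,0,1,0,0,0,0,0,0,1]

```text
t: 24.5
tcp_pos: [0.5184, -0.0587, 0.1124]
orientation: [[-0.173, 0.985, -0.0], [0.985, 0.173, 0.0], [0.0, -0.0, -1.0]]
ft_force: [-2.3, -1.9, 0.1]
width: 0.0216
finger_force: 35.0
```

Both forces dropped, which may mean the hole. I'll test it by pressing gently.

Request:
drive_tool:
  series: [0,0,0.02,0,0,0,1,0,0,0.01,0,0,0,1,0,0,0,0,0,0,1,0,0,0,0,0,0,1,0,0,0,0,0,0,1,0,0,0,0,0,0,1,0,0,0,0,0,0,1,0,0,0,0,0,0,1]

```text
t: 25.5
tcp_pos: [0.5188, -0.0588, 0.112]
orientation: [[-0.173, 0.985, 0.0], [0.985, 0.173, -0.0], [-0.0, 0.0, -1.0]]
ft_force: [-3.3, -2.8, 5.2]
width: 0.0215
finger_force: 35.0
```

Request:
drive_tool:
  series: [0,0.01,0,0,0,0,1,0,0.01,0,0,0,0,1,0,0.01,0,0,0,0,1,0,0,0,0,0,0,1,0,0,0,0,0,0,1,0,0,0,0,0,0,1,0,0,0,0,0,0,1,0,0,0,0,0,0,1]

```text
t: 26.5
tcp_pos: [0.5196, -0.0586, 0.1117]
orientation: [[-0.173, 0.985, 0.0], [0.985, 0.173, -0.0], [-0.0, 0.0, -1.0]]
ft_force: [-0.1, -3.5, -0.1]
width: 0.0214
finger_force: 35.0
```

Request:
drive_tool:
  series: [0,0.005,0.02,0,0,0,1,0,0,0.02,0,0,0,1,0,0,0,0,0,0,1,0,0,0,0,0,0,1,0,0,0,0,0,0,1,0,0,0,0,0,0,1,0,0,0,0,0,0,1,0,0,0,0,0,0,1]

```text
t: 27.5
tcp_pos: [0.5195, -0.0585, 0.1104]
orientation: [[-0.173, 0.985, -0.0], [0.985, 0.173, 0.0], [0.0, -0.0, -1.0]]
ft_force: [-1.6, -3.0, -1.9]
width: 0.0215
finger_force: 35.0
```

It's in. Continuing down.

Request:
drive_tool:
  series: [-0.01,0,0.03,0,0,0,1,0,0,0.03,0,0,0,1,0,0,0.03,0,0,0,1,0,0,0,0,0,0,1,0,0,0,0,0,0,1,0,0,0,0,0,0,1,0,0,0,0,0,0,1,0,0,0,0,0,0,1]

```text
t: 28.5
tcp_pos: [0.5196, -0.0588, 0.1077]
orientation: [[-0.173, 0.985, -0.0], [0.985, 0.173, 0.0], [0.0, -0.0, -1.0]]
ft_force: [-1.7, -2.6, -1.9]
width: 0.0217
finger_force: 35.0
```

Request:
drive_tool:
  series: [0,0,0.05,0,0,0,1,0,0,0.05,0,0,0,1,0,0,0.05,0,0,0,1,0,0,0.05,0,0,0,1,0,0,0.05,0,0,0,1,0,0,0,0,0,0,1,0,0,0,0,0,0,1,0,0,0,0,0,0,1]

```text
t: 29.5
tcp_pos: [0.5196, -0.0588, 0.1002]
orientation: [[-0.173, 0.985, -0.0], [0.985, 0.173, 0.0], [0.0, -0.0, -1.0]]
ft_force: [-1.1, -1.9, -3.3]
width: 0.0217
finger_force: 35.0
```

Request:
drive_tool:
  series: [0,0,0.05,0,0,0,1,0,0,0.05,0,0,0,1,0,0,0.05,0,0,0,1,0,0,0.05,0,0,0,1,0,0,0,0,0,0,1,0,0,0,0,0,0,1,0,0,0,0,0,0,1,0,0,0,0,0,0,1]

```text
t: 30.5
tcp_pos: [0.5196, -0.0588, 0.0942]
orientation: [[-0.173, 0.985, -0.0], [0.985, 0.173, 0.0], [0.0, -0.0, -1.0]]
ft_force: [-1.5, -2.7, -3.7]
width: 0.0212
finger_force: 35.0
```

Request:
drive_tool:
  series: [0,0,0.05,0,0,0,1,0,0,0.05,0,0,0,1,0,0,0.05,0,0,0,1,0,0,0.05,0,0,0,1,0,0,0.03,0,0,0,1,0,0,0,0,0,0,1,0,0,0,0,0,0,1,0,0,0,0,0,0,1]

```text
t: 31.5
tcp_pos: [0.5197, -0.0588, 0.0873]
orientation: [[-0.173, 0.985, -0.0], [0.985, 0.173, 0.0], [0.0, 0.0, -1.0]]
ft_force: [-1.3, -3.8, -1.8]
width: 0.0212
finger_force: 35.0
```

Request:
drive_tool:
  series: [0,0,0.02,0,0,0,1,0,0,0.02,0,0,0,1,0,0,0,0,0,0,1,0,0,0,0,0,0,1,0,0,0,0,0,0,1,0,0,0,0,0,0,1,0,0,0,0,0,0,1,0,0,0,0,0,0,1]

```text
t: 32.5
tcp_pos: [0.5197, -0.0588, 0.0862]
orientation: [[-0.173, 0.985, 0.0], [0.985, 0.173, -0.0], [-0.0, 0.0, -1.0]]
ft_force: [-1.8, -1.8, 1.5]
width: 0.0214
finger_force: 35.0
```

Near contact. One more light press, then open partway (to about 60 mm) and retreat upward.

Request:
drive_tool:
  series: [0,0,0.015,0,0,0,1,0,0,0,0,0,0,1,0,0,0,0,0,0,1,0,0,0,0,0,0,1,0,0,0,0,0,0,1,0,0,0,0,0,0,1,0,0,0,0,0,0,1,0,0,0,0,0,0,1]

```text
t: 33.5
tcp_pos: [0.5197, -0.0588, 0.0857]
orientation: [[-0.173, 0.985, 0.0], [0.985, 0.173, 0.0], [0.0, 0.0, -1.0]]
ft_force: [-1.6, -3.5, -0.1]
width: 0.0215
finger_force: 35.0
```

Request:
drive_tool:
  series: [0,0,0,0,0,0,-0.3,0,0,0,0,0,0,-0.3,0,0,0,0,0,0,-0.3,0,0,0,0,0,0,-0.3,0,0,0,0,0,0,-0.3,0,0,0,0,0,0,-0.3,0,0,0,0,0,0,-0.3,0,0,0,0,0,0,-0.3]

```text
t: 34.5
tcp_pos: [0.5196, -0.0588, 0.0857]
orientation: [[-0.173, 0.985, -0.0], [0.985, 0.173, 0.0], [0.0, -0.0, -1.0]]
ft_force: [-0.0, -0.5, -0.6]
width: 0.0605
finger_force: 0.0
```

Request:
drive_tool:
  series: [0,0,-0.3,0,0,0,-0.3,0,0,-0.6,0,0,0,-0.3,0,0,-1,0,0,0,-0.3,0,0,-1,0,0,0,-0.3,0,0,-1,0,0,0,-0.3,0,0,-0.7,0,0,0,-0.3,0,0,0,0,0,0,-0.3,0,0,0,0,0,0,-0.3]

```text
t: 35.5
tcp_pos: [0.5193, -0.0588, 0.223]
orientation: [[-0.173, 0.985, -0.001], [0.985, 0.173, 0.0], [0.0, -0.001, -1.0]]
ft_force: [0.1, -0.3, -0.1]
width: 0.0602
finger_force: 0.0
```

```bash
python3 - <<'E'
from workcell import env
from h import *
s=env.sense();print(s["t"],s["tcp_pos"],s["ft_force"],s["width"])
w=env.get_image("wrist");r=env.get_image("side")
u,v=proj(r,np.array([.5197,-.0588,.09])).astype(int);k=48
E=w["extrinsics"];m=red(w)&(w["z_map"]>0);vv,uu=np.nonzero(m);d=w["z_map"][vv,uu]
P=((np.linalg.inv(w["camera_matrix"])@np.c_[uu,vv,np.ones(len(uu))].T*d).T-E[:3,3])@E[:3,:3]
P=P[np.linalg.norm(P[:,:2]-[.5197,-.0588],axis=1)<.03];print(np.median(P,0),np.percentile(P[:,2],[5,95]))
cv2.imwrite("pics/c4.png",np.hstack([w["img"],cv2.resize(r["img"][v-k:v+k,u-36:u+36],(288,384))])[...,::-1])
E
```

```text
35.5 [ 0.51926695 -0.05875276  0.22304572] [ 0.11537666 -0.31531    -0.11304655] 0.06024907613713672
[ 0.52005985 -0.05608877  0.11771253] [0.0956483  0.11898261]
```

View pics/c4.png

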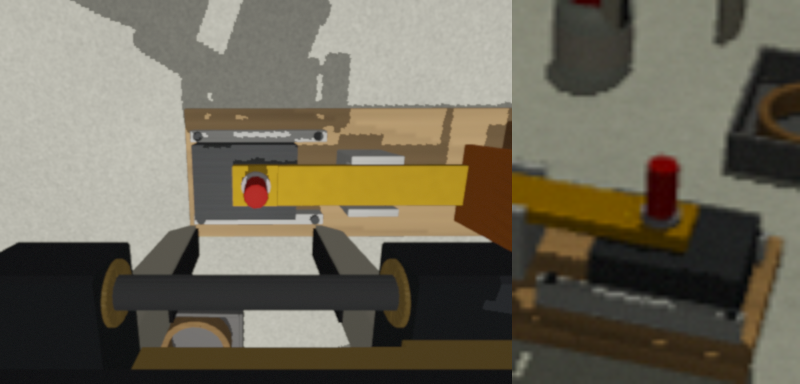

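The pin stands upright with its collar on the bar. In the wrist view its top is at (256,190) and measures 0.118 m high, against 0.117 m expected. The gripper is clear.

```bash
python3 -c "
from workcell import env
print(env.sign_off())"
```

```text
the job is handed in; nothing more can be done
None
```

The red pin is fully home through the bar and knuckle with its collar on the bar, released, and the job was handed in at about 35.5 s; no verdict came back, and the highest wrist force I read was about 29 N.

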